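# Secure the back of a picture frame and lock its easel leg at the mark

## Task

On the back of the picture frame, turn the open brass turnbutton fully across onto the back panel, then pull the sliding leg out by its black crossbar until the white pointer lines up with the red mark. Holding the leg there with the same hand, slide the orange cam lever along the crossbar all the way home over the leg, and finish while still holding the crossbar at the mark: do not let go, because the spring would pull the leg back. Leave the clock, the plant and the little tin where they are.

Things in the scene. Friction and masses are not known exactly. Their poses are not given: they have to be found in the camera images.
- frame: Wooden picture frame lying face down on a grey felt mat, fixed: 300 mm along its x, 420 mm along its y. Origin at the centre of its underside on the counter; z up. Wooden rails 35 mm wide, tops 22 mm above the counter. A second brass turnbutton, on the +y rail at x = 0, y = 190 mm (37 mm high), is already closed and fixed: leave it.
- panel_centre (a point): Centre of the plywood back panel inside the rails, its top face 16 mm above the counter; axes as the frame's. A leg guide up to 33 mm high runs along y from -120 to 0 mm, within 19 mm of x = 0. An aluminium scale rail, 10 mm wide, top 42 mm above the counter, stands at x = 60 mm from y = 2 to 168 mm.
- turnbutton (a joint): Angle (rad) of the open brass turnbutton on the frame's -y rail. 0: bar along the frame's x (open); grows counter-clockwise seen from above to a stop at 1.571: bar along the frame's y, across onto the panel (fully closed). Starts 0 to 0.5. Light friction, about 0.05 N m; stays where it is left.
- button_pivot (a point): Centre of the turnbutton's top face, on its vertical hinge axis through the bar's middle, at frame x = -20 mm, y = -190 mm, 40 mm above the counter. The bar is 64 mm long, 14 mm wide and 18 mm tall (22 to 40 mm above the counter; a screw head adds 2 mm).
- button_end (a point): The end of the turnbutton's top face, 32 mm from the pivot along the bar's own +x; it points along the frame's +x when open and along the frame's +y when closed.
- leg: Easel leg. Axes as the frame's; origin on its centreline under the crossbar, 16 mm above the counter, at frame x = 0, y = 20 mm when fully in (start). It slides out along the frame's +y, up to 140 mm. A spring pulls it in with 2.5 N, rising by 25 N per m pulled out (0.4 N friction): let go, it returns; the closed cam lever does not hold it either. Stem 24 mm wide, top at 27 mm.
- bar_grip (a point): Grip point on the crossbar's long free arm: top face of the bar, 54 mm above the counter, 75 mm to the -x side of the leg's centreline, mid-thickness; moves with the leg. Pinch the bar here from above, fingers closing along the frame's y; under it the panel is 16 mm above the counter.
- bar_pointer (a point): End of the white pointer at the +x end of the crossbar, mid-thickness, 52 mm above the counter. The black crossbar lies along the frame's x on the leg's end: from 100 mm on the -x side of the leg's centreline to 35 mm on the +x side, then the white tip to 45 mm; 14 mm thick along y, 28 to 54 mm above the counter.
- mark_top (a point): Centre of the top of the red mark, a clip 16 x 6 x 14 mm on the scale rail, top 52 mm above the counter. The leg is at its length when the pointer has the same frame y as this point (leg pulled out 55 to 115 mm). Do not move it; it is stiff.
- lever (a joint): Travel of the orange cam lever along the crossbar, m: 0 open (lever centre 32 mm to the -x side of the leg's centreline), growing along the frame's +x to a stop at 0.032, fully home (centred over the leg). Starts 0 to 0.006. Friction about 2 N; stays where it is left.
- lever_top (a point): Top centre of the cam lever: orange sleeve round the crossbar, 24 mm along it, 44 mm across, 28 to 60 mm above the counter, with a fin 8 x 34 mm rising to 76 mm (this point). It sticks out 15 mm either side of the bar, so fingers straddling or loosely pinching the bar's free -x arm push it home as they move along the bar to +x.
- clock: Bystander: grey mantel clock 60 x 110 x 152 mm, loose; origin at the centre of its underside. Leave it.
- plant: Bystander: small plant in a white pot, 68 mm across, about 105 mm tall, loose; origin at the centre of its underside. Leave it.
- tin: Bystander: small closed steel tin, 44 mm across, 30 mm tall, loose on the back panel; origin at the centre of its underside. Leave it.

How it is judged:
By the outcome, as a careful person would: the job done as asked, in the order asked, and still so for the second after the job is handed in, while the arm keeps its last pose, push and grip.
It also fails if it takes over 51 s, if anything falls off the work surface, if the arm or the gripper's body presses on something with over 40 N, if the wrist force passes 120 N, or if a joint passes its speed limit or range.

## Robot

A 6-joint arm with a two-finger parallel gripper is mounted at the origin on the work surface. World frame = base frame: x ahead of the robot, y to its left, z up, the work surface at z = 0. Lengths are in m, angles in rad, forces in N, time in s.
With the tool pointing down it reaches from about 0.375 to 0.9 m from the base axis. Payload 3.1 kg.
Tool frame: the origin (TCP) lies midway between the tips of the shut fingers; the grasp point (between the pads) lies 19 mm behind it (manip.grip_depth is the distance from the TCP to the grasp point, in m); z points along the fingers, y is the line along which they close (so a half turn about z gives the same grasp; the last joint's range is limited). The gripper opens to 85 mm and grips with 20 to 120 N. Pads are 22 mm wide; open, the fingers measure 114 mm over their backs; the gripper's body (76 mm by 85 mm) begins 54 mm behind the grasp point. The pads swing forward as they close: fully open they stand 13 mm farther back than shut.
Start: joints at [-1.345, 0.527, 1.433, -0, 1.181, -0.178], TCP at [0.246, -0.575, 0.231] pointing down, gripper open.
Joint ranges: [-3.08, 3.08], [-0.75, 2.2], [0.22, 2.44], [-1.43, 4.57], [0, 2.65], [-2.85, 2.85]. Speed limits (rad/s): [2.79, 2.79, 3.14, 3.14, 3.14, 3.14].

## Interface

Orientations are given as a unit quaternion [x, y, z, w].
In Python, from station import telemetry, snapshot, manip gives the robot as it stands. The module is installed in compiled form; this text tells all that it offers.
- The arm moves only by the shell command python3 -m crank 'ROWS' [OPENING] [FORCE]. ROWS is text: rows parted by semicolons, each of 6 numbers parted by spaces: the shift along the tool's x, y, z as a fraction of full scale, then the turn, a rotation vector about the tool's x, y, z as a fraction of full scale. A call has exactly 5 rows; each row shifts and turns the commanded pose from where the row before left it, along the tool's axes as they then stand; what a row does not reach is not made up. Full scale, the value 1, is 4 cm for a shift and 90 degrees for a turn. A row lasts 1/10 s, in which the tool goes at most 50 mm and 8.59 degrees, less where a joint would pass 70% of its speed; a pose out of reach is approached as far as the arm can. A call with a number of a shift or a turn outside -1 to 1 is refused whole. A call with a gripper value outside its range is refused whole. OPENING is the opening, from -1 (shut) to 1 (fully open), set as the call begins (- or left out, the last holds). The fingers move at their own pace and stop on an object; FORCE is the grip in N (left out, the last holds). Time passes only in rows, so rows that do not move let the fingers close, or fill a call up. It gives the time, the measured TCP pose, the force, the opening and the grip force at its end, in the units of the state.
- telemetry.sense(): the state, without advancing time (a new reading comes with each control period).
- snapshot(name): name is "scene" or "top" or "wrist"; returns a dict with "image" (384x512x3 uint8, red, green, blue), "depth" (384x512 float32, m along the optical axis (not along the pixel's ray), 0 where there is no reading), "camera_matrix" (3x3 intrinsics, pixels), "k1" (the pictures are not rectified: a ray, as slopes to the right and down, at radius r is drawn at 1 + k1 r^2 times it, then the intrinsics apply), "rvec" (rotation vector, rad) and "tvec" (3), from world to camera coordinates, as OpenCV has them. Camera axes: x right, y down, z forward; pixel columns grow to the right and rows downward; lengths in m; the calibration is good to about 2 mm. A picture is of the moment at which its call begins.
- manip.sign_off(): hands the job in; it is judged then, once.
The state is a dict: "t": time; "q": joint angles; "qd": joint speeds; "tau": joint torques, N m; "tcp_pos": TCP position; "tool_rot": TCP orientation; "force": force on the tool from outside, world axes, zero at the start; "ft_torque": the same for the moment, N m; "finger_gap": opening from 0.0 (shut) to 1.0 (fully open); "gripper_force": force on a finger pad.
Only numpy, scipy, OpenCV 4.12 (cv2) and the standard library are available. Lean on these libraries where they do the work, as an engineer would, in place of code of your own. Each camera call takes 0.05 s, during which the arm holds its last target. There are 200 camera calls.

## Working session

There is one attempt and no reset: what is moved stays moved. The work goes in short steps, Python scripts to look and compute and a shell command to move; the robot and the scene stay as the last step left them, time stands still between calls to the robot, and variables do not carry over. Pictures are saved under pics/ and viewed, at most 10 in all, crops included, and the job is handed in when it is done.

```bash
mkdir -p pics
cat > h.py <<'E'
import numpy as np, cv2
from station import telemetry, snapshot, manip
def ray(s,u,v):
    K=np.array(s["camera_matrix"]);x=(u-K[0,2])/K[0,0];y=(v-K[1,2])/K[1,1]
    d=np.array([x,y]);p=d.copy()
    for _ in range(20): p=d/(1+s["k1"]*(p@p))
    R=cv2.Rodrigues(np.array(s["rvec"],float))[0];t=np.array(s["tvec"],float).ravel()
    return -R.T@t, R.T@np.array([p[0],p[1],1])
def onz(s,u,v,z):
    o,d=ray(s,u,v);return o+d*(z-o[2])/d[2]
def cloud(s):
    D=s["depth"];H,W=D.shape;K=np.array(s["camera_matrix"])
    u,v=np.meshgrid(np.arange(W),np.arange(H));d=np.stack([(u-K[0,2])/K[0,0],(v-K[1,2])/K[1,1]],-1);p=d.copy()
    for _ in range(20): p=d/(1+s["k1"]*(p**2).sum(-1,keepdims=True))
    c=np.dstack([p,np.ones((H,W))])*D[...,None]
    R=cv2.Rodrigues(np.array(s["rvec"],float))[0];t=np.array(s["tvec"],float).ravel()
    return (c-t)@R
def save(s,n): cv2.imwrite(f"pics/{n}.png",s["image"][...,::-1])
E
python3 - <<'E'
from h import *
for n in("top","scene"):
    s=snapshot(n);save(s,n+"0");np.save(n+"0.npy",s,allow_pickle=True)
    print(n,-cv2.Rodrigues(np.array(s["rvec"],float))[0].T@np.array(s["tvec"]).ravel(),s["k1"])
print(telemetry.sense())
E
```

```text
top [ 0.38075656 -0.010647    1.35387891] -0.01183870071050565
scene [1.2415112  0.42909719 1.14216629] -0.08385095613772922
{'t': 0.1, 'q': array([-1.34549174e+00,  5.28391629e-01,  1.43377806e+00, -1.23972849e-05,
        1.18140178e+00, -1.78531826e-01]), 'qd': array([ 0.00093179, -0.00258628, -0.00196881, -0.00025495,  0.00085399,
        0.00053468]), 'tau': array([ 1.76326324e-05, -4.43305707e+01, -1.78585929e+01, -3.05909671e-04,
        3.85670617e-03,  9.93021985e-06]), 'tcp_pos': array([ 0.24545198, -0.57408228,  0.23041891]), 'tool_rot': array([ 9.79682733e-01,  2.00551149e-01, -2.88672752e-05, -9.89003505e-04]), 'force': array([ 0.06035502, -0.04054702,  0.00046251]), 'ft_torque': array([-0.01170009,  0.02455091, -0.01817647]), 'gripper_force': 0.0, 'finger_gap': 0.9962050928673307}
```

View pics/top0.png

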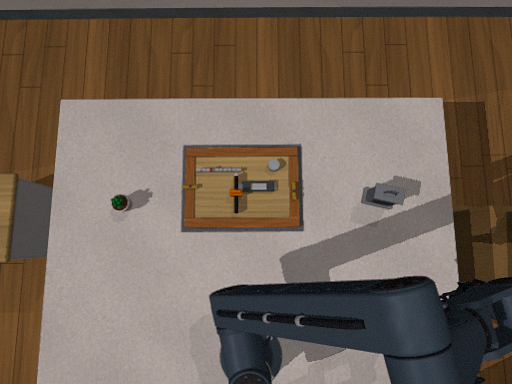

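View pics/scene0.png

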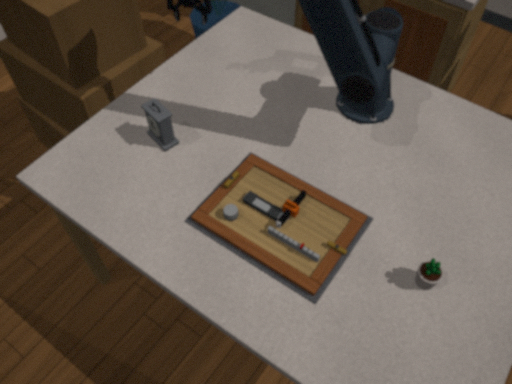

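The top view shows the frame centred near (242,188), with its +y to the image left. The open button is at (294,191), the crossbar at (236,193), the lever at (235,192), and the tin at (274,165). The clock and plant are well clear. Next I'll get a coarse frame pose, then use the wrist camera for precision.

Run:
```python
from h import *
for n in("top","scene"):
    s=np.load(n+"0.npy",allow_pickle=True).item()
    h=cv2.cvtColor(s["image"],cv2.COLOR_RGB2HSV)
    P=cloud(s)
    m=((h[...,0]<14)&(h[...,1]>130)&(h[...,2]>60)).astype(np.uint8)
    c=[np.abs(P[...,0]-.5)<.4,np.abs(P[...,1]-.0)<.5,P[...,2]>.01,P[...,2]<.035]
    m*=np.all(c,0)
    k=max(cv2.findContours(m,cv2.RETR_EXTERNAL,cv2.CHAIN_APPROX_NONE)[0],key=cv2.contourArea)
    pts=np.array([onz(s,*q,.022)[:2] for q in k[:,0].astype(float)],np.float32)
    print(n,cv2.minAreaRect(pts))
R=__import__("scipy.spatial.transform",fromlist=["x"]).Rotation
s=snapshot("wrist");st=telemetry.sense();T=R.from_quat(st["tool_rot"]).as_matrix()
print(T);C=cv2.Rodrigues(np.array(s["rvec"],float))[0];o=-C.T@np.array(s["tvec"]).ravel()
print("cam in tool",T.T@(o-st["tcp_pos"]),"axes",T.T@C.T, s["camera_matrix"])
```

```text
top ((0.5233399271965027, 0.03540937602519989), (0.15812620520591736, 0.41951900720596313), 1.0888351202011108)
scene ((0.6678211688995361, 0.03487077355384827), (0.41968852281570435, 0.16792520880699158), 89.52323913574219)
[[ 9.19576296e-01  3.92911317e-01 -3.64291012e-04]
 [ 3.92911370e-01 -9.19574918e-01  1.62020533e-03]
 [ 3.01604133e-04 -1.63303650e-03 -9.99998621e-01]]
cam in tool [ 0.07565676 -0.00038158 -0.14213672] axes [[-9.87148885e-04 -9.54905089e-01 -2.96909578e-01]
 [ 9.99998811e-01 -1.29449487e-03  8.38544949e-04]
 [-1.18507876e-03 -2.96908397e-01  9.54905231e-01]] [[324.86801741   0.         256.31707998]
 [  0.         324.86801741 191.72977776]
 [  0.           0.           1.        ]]
```

```bash
A='.86 -.58 0 0 0 0'; python3 -m crank '.86 -.58 0 0 0 0;.86 -.58 0 0 0 0;.86 -.58 0 0 0 0;.86 -.58 0 0 0 0;.86 -.58 0 0 0 0' 1
python3 -m crank '.86 -.58 0 0 0 0;.86 -.58 0 0 0 0;.86 -.58 0 0 0 0;.86 -.58 0 0 0 0;.86 -.58 0 0 0 0'
python3 -m crank '.86 -.58 0 0 0 0;.86 -.58 0 0 0 0;.86 -.58 0 0 0 0;.86 -.58 0 0 0 0;.86 -.58 0 0 0 0'
python3 -m crank '0 0 0 0 0 .0857;0 0 0 0 0 .0857;0 0 0 0 0 .0857;0 0 0 0 0 0;0 0 0 0 0 0'
python3 -c "
from h import *
s=snapshot('wrist');save(s,'w1');np.save('w1.npy',s,allow_pickle=True)"
```

```text
t: 0.65
tcp_pos: [0.3587, -0.3989, 0.2311]
tool_rot: [0.98, 0.2, -0.0, -0.0]
force: [0.4, -0.0, 0.1]
finger_gap: 0.997
gripper_force: 0.0
t: 1.15
tcp_pos: [0.4713, -0.2246, 0.2312]
tool_rot: [0.98, 0.2, -0.0, -0.0]
force: [1.4, 0.1, -0.3]
finger_gap: 1.0
gripper_force: 0.0
t: 1.65
tcp_pos: [0.5839, -0.0503, 0.2311]
tool_rot: [0.98, 0.201, -0.0, -0.0]
force: [1.0, 0.6, -0.4]
finger_gap: 0.996
gripper_force: 0.0
t: 2.15
tcp_pos: [0.5832, -0.0519, 0.2311]
tool_rot: [1.0, 0.001, -0.0, -0.0]
force: [-0.9, 0.2, -0.6]
finger_gap: 0.999
gripper_force: 0.0
```

View pics/w1.png

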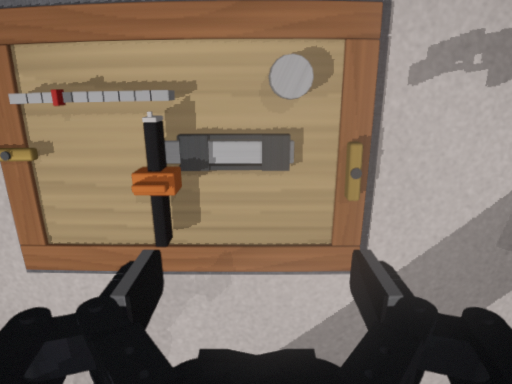

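The wrist view shows the whole mechanism. The button is at (355,172) with its bar nearly along frame x, the crossbar runs (153,118)–(163,245), the lever is at (157,181), the pointer tip at (150,114), and the red mark at (58,97). I'll locate these from depth and colour.

```bash
cat > loc.py <<'E'
from h import *
def loc(s):
    P=cloud(s);I=s["image"];h=cv2.cvtColor(I,cv2.COLOR_RGB2HSV);H,S,V=[h[...,i].astype(int) for i in range(3)]
    inb=(P[...,0]>.4)&(P[...,0]<.8)&(P[...,1]>-.22)&(P[...,1]<.28)&(s["depth"]>0)
    v=np.arange(384)[:,None]+0*H; inb&=v<252
    z=P[...,2]; brass=(H>17)&(H<32)&(S>150)
    M={"wood":(H<14)&(S>90)&(S<200)&(abs(z-.022)<.004),"btn":brass&(z>.034)&(z<.048)&(P[...,1]<-.05),
       "fix":brass&(z>.031)&(z<.045)&(P[...,1]>.1),"bar":(V<60)&(abs(z-.054)<.005),"red":((H<6)|(H>174))&(S>180)&(abs(z-.052)<.004),
       "white":(S<50)&(V>140)&(abs(z-.052)<.006),"orange":(H>4)&(H<16)&(S>190)&(abs(z-.06)<.004),"fin":(H>4)&(H<16)&(S>190)&(z>.07)}
    out={}
    for k,m in M.items():
        m=(m&inb).astype(np.uint8);n,l,st,_=cv2.connectedComponentsWithStats(m)
        if n<2: print(k,"none");continue
        j=1+np.argmax(st[1:,4]); q=P[l==j] if k!="wood" else P[m>0]
        r=cv2.minAreaRect(q[:,:2].astype(np.float32)*1000)
        out[k]=q;print(k,len(q),"c",np.round(r[0],1),"sz",np.round(r[1],1),"ang",round(r[2],1),"z",round(float(np.median(q[:,2])),4), "mean",np.round(q[:,:2].mean(0)*1000,1))
    return out
if __name__=="__main__":
    loc(np.load('w1.npy',allow_pickle=True).item())
E
python3 loc.py
```

```text
wood 25864 c [609.1  32.7] sz [273.8 420.1] ang 0.4 z 0.0215 mean [660.1  11.3]
btn none
fix none
bar 666 c [605.5  51.8] sz [13.4 49. ] ang 89.7 z 0.0533 mean [606.1  51.5]
red 79 c [655.1 144.4] sz [ 5.5 13.4] ang 88.7 z 0.051 mean [655.8 144. ]
white 86 c [635.5  53.1] sz [13.7  8.6] ang 89.8 z 0.0531 mean [634.2  53. ]
orange 233 c [575.6  44.8] sz [37.2 19.2] ang 70.2 z 0.0593 mean [574.4  43.2]
fin 89 c [572.6  50.6] sz [30.8  6.5] ang 78.8 z 0.0738 mean [572.4  48.5]
```

Run:
```python
from h import *
s=np.load('w1.npy',allow_pickle=True).item();h=cv2.cvtColor(s["image"],cv2.COLOR_RGB2HSV);P=cloud(s)
for u,v in((355,155),(355,190),(349,172),(25,155)): print(u,v,h[v,u],P[v,u].round(4))
H,S,V=[h[...,i].astype(int) for i in range(3)]
def pca(q):
    r=cv2.fitLine(q[:,:2].astype(np.float32),cv2.DIST_HUBER,0,.001,.001).ravel();return np.degrees(np.arctan2(r[1],r[0]))
z=P[...,2];X=P[...,0];Y=P[...,1]
for n,m in dict(btn=(S>110)&(z>.033)&(z<.048)&(Y<-.1)&(Y>-.2)&(X>.5)&(X<.65),fix=(S>110)&(z>.030)&(z<.048)&(Y>.17)&(Y<.27)&(X>.55)&(X<.64),bar=(V<60)&(abs(z-.054)<.006)&(X>.5)&(X<.64)&(Y>.02)&(Y<.09)).items():
    q=P[m];r=cv2.minAreaRect(q[:,:2].astype(np.float32)*1000);print(n,len(q),r,pca(q),np.median(q[:,2]),q.mean(0))
# wood outer edges: top edge x and right edge y
w=(H<14)&(S>90)&(abs(z-.022)<.004)
for lo,hi in((-.15,-.05),(.0,.1),(.12,.2)):
    q=X[w&(Y>lo)&(Y<hi)];print("xmax,xmin",np.percentile(q,99.7),np.percentile(q,.3))
for lo,hi in((.48,.52),(.56,.6),(.66,.72)):
    q=Y[w&(X>lo)&(X<hi)];print("ymax,min",np.percentile(q,99.7),np.percentile(q,.3))
```

```text
355 155 [ 20 128 152] [ 0.5956 -0.1549  0.0406]
355 190 [ 20 127 150] [ 0.5567 -0.1591  0.0381]
349 172 [ 20 127 129] [ 0.5766 -0.151   0.0374]
25 155 [ 21 135 160] [0.5946 0.2008 0.0327]
btn 691 ((576.3836669921875, -156.85791015625), (62.90233612060547, 14.843503952026367), 1.478490948677063) 1.4504561 0.03899817369124121 [ 0.57784006 -0.15559914  0.03868323]
fix 318 ((594.9974365234375, 211.24185180664062), (39.42680358886719, 12.793449401855469), 89.26251220703125) 84.73431 0.03292665568574219 [0.59540294 0.20714884 0.03278587]
bar 1283 ((565.164306640625, 51.88351058959961), (13.444929122924805, 129.66148376464844), 89.8049545288086) 0.13605048 0.05318906864335849 [0.56943924 0.05125889 0.05298693]
xmax,xmin 0.745373956088847 0.4480401001855647
xmax,xmin 0.7450570257712288 0.447643906316985
xmax,xmin 0.7443548441013892 0.4462788296877752
ymax,min 0.24067951720007635 -0.17682221427905878
ymax,min 0.24122442930784177 -0.17653060471408985
ymax,min 0.2223226536357641 -0.17597655778538707
```

```bash
python3 -m crank '-.035 .525 .6 0 0 0;-.035 .525 .6 0 0 0;-.035 .525 .6 0 0 0;-.035 .525 .6 0 0 0;-.035 .525 .6 0 0 0' -0.1
python3 -m crank '0 0 .5 0 0 0;0 0 .5 0 0 0;0 0 .5 0 0 0;0 0 .5 0 0 0;0 0 .1 0 0 0'
python3 -m crank '0 0 0 0 0 0;0 0 0 0 0 0;0 0 0 0 0 0;0 0 0 0 0 0;0 0 0 0 0 0' -1 20
```

```text
t: 2.7
tcp_pos: [0.5763, -0.158, 0.1105]
tool_rot: [1.0, 0.001, 0.0, 0.0]
force: [0.0, -0.5, 0.1]
finger_gap: 0.451
gripper_force: 0.0
t: 3.2
tcp_pos: [0.5748, -0.1566, 0.0251]
tool_rot: [1.0, 0.0, -0.002, -0.001]
force: [-0.5, 0.5, -0.2]
finger_gap: 0.448
gripper_force: 0.0
t: 3.7
tcp_pos: [0.5768, -0.1572, 0.028]
tool_rot: [1.0, 0.0, 0.001, 0.0]
force: [0.9, -1.8, -1.4]
finger_gap: 0.155
gripper_force: 25.3
```

```bash
python3 -m crank '0 0 0 0 0 -.09;0 0 0 0 0 -.09;0 0 0 0 0 -.09;0 0 0 0 0 -.09;0 0 0 0 0 -.09'
python3 -m crank '0 0 0 0 0 -.09;0 0 0 0 0 -.09;0 0 0 0 0 -.09;0 0 0 0 0 -.09;0 0 0 0 0 -.09'
python3 -m crank '0 0 0 0 0 -.04;0 0 0 0 0 -.04;0 0 0 0 0 -.02;0 0 0 0 0 -.02;0 0 0 0 0 0'
python3 -c "
from h import *
s=telemetry.sense();print(s['force'],s['ft_torque'],s['q'])"
```

```text
t: 4.2
tcp_pos: [0.5767, -0.1569, 0.0279]
tool_rot: [0.937, 0.349, 0.0, 0.0]
force: [0.6, 0.6, -1.7]
finger_gap: 0.155
gripper_force: 25.2
t: 4.7
tcp_pos: [0.5764, -0.1568, 0.0279]
tool_rot: [0.759, 0.652, 0.0, 0.0]
force: [0.2, -0.3, 0.2]
finger_gap: 0.156
gripper_force: 25.3
t: 5.2
tcp_pos: [0.5763, -0.1566, 0.0279]
tool_rot: [0.697, 0.717, 0.0, -0.0]
force: [-1.1, 1.5, -0.3]
finger_gap: 0.153
gripper_force: 26.2
[-1.07680237  1.45611315 -0.26389692] [ 0.16994842  0.11821401 -0.45444087] [-4.52711698e-01  7.77135679e-01  1.63906399e+00  1.41451481e-03
  7.25522233e-01 -4.82834141e-01]
```

```bash
python3 -m crank '0 0 0 0 0 0;0 0 0 0 0 0;0 0 -.5 0 0 0;0 0 -.5 0 0 0;0 0 -.5 0 0 0' -0.1 20
python3 -m crank '0 0 -.4 0 0 .0925;0 0 -.4 0 0 .0925;0 0 -.4 0 0 .0925;0 0 -.4 0 0 .0925;0 0 -.4 0 0 .0925'
python3 -m crank '0 0 0 0 0 .0925;0 0 0 0 0 .0925;0 0 0 0 0 .0925;0 0 0 0 0 .0925;0 0 0 0 0 .0925'
python3 -m crank '-.2 -.8 0 0 0 .0925;-.3 -.9 0 0 0 0;-.3 -.9 0 0 0 0;-.3 -.9 0 0 0 0;-.3 -.9 0 0 0 0'
python3 -m crank '0 -.8 0 0 0 0;0 0 0 0 0 0;0 0 0 0 0 0;0 0 0 0 0 0;0 0 0 0 0 0'
python3 -c "
from h import *
s=snapshot('wrist');save(s,'w2');np.save('w2.npy',s,allow_pickle=True)
from loc import loc
loc(s)"
```

```text
t: 5.7
tcp_pos: [0.5764, -0.157, 0.0879]
tool_rot: [0.696, 0.718, -0.0, 0.0]
force: [-0.3, -0.0, 0.7]
finger_gap: 0.452
gripper_force: 0.0
t: 6.2
tcp_pos: [0.5764, -0.157, 0.1681]
tool_rot: [0.907, 0.421, 0.0, 0.0]
force: [0.3, -0.2, -0.3]
finger_gap: 0.451
gripper_force: 0.0
t: 6.7
tcp_pos: [0.5764, -0.157, 0.1675]
tool_rot: [0.997, 0.072, 0.0, 0.0]
force: [1.1, -0.2, -0.1]
finger_gap: 0.448
gripper_force: 0.0
t: 7.2
tcp_pos: [0.5147, 0.0184, 0.1676]
tool_rot: [1.0, 0.002, 0.0, 0.0]
force: [1.2, 0.9, -0.8]
finger_gap: 0.448
gripper_force: 0.0
t: 7.7
tcp_pos: [0.5155, 0.0482, 0.1673]
tool_rot: [1.0, 0.001, 0.0, 0.0]
force: [-0.1, -0.3, 0.3]
finger_gap: 0.451
gripper_force: 0.0
wood 27741 c [556.5  32.5] sz [221.7 420.1] ang 0.2 z 0.0214 mean [521.7  37.7]
btn none
fix none
bar 14 c [602.2  47.3] sz [7.2 0.8] ang 0.2 z 0.0533 mean [602.4  47.1]
red 120 c [651.4 144.7] sz [9.5 5.4] ang 2.6 z 0.0514 mean [651.2 144.4]
white 156 c [635.3  53. ] sz [ 9.8 13.3] ang 2.7 z 0.0533 mean [633.7  52.9]
orange none
fin none
```

View pics/w2.png

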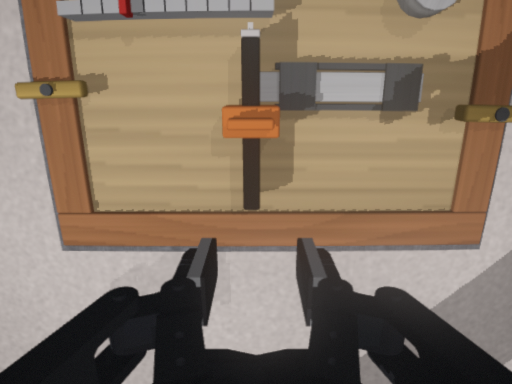

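```bash
python3 -m crank '.06 -.05 .8 0 0 0;.06 -.05 .8 0 0 0;0 0 .8 0 0 0;0 0 .8 0 0 0;0 0 .28 0 0 0'
python3 -m crank '0 0 0 0 0 0;0 0 0 0 0 0;0 0 0 0 0 0;0 0 0 0 0 0;0 0 0 0 0 0' -1 30
python3 -c "
from h import *
s=snapshot('wrist');save(s,'w3')"
```

```text
t: 8.25
tcp_pos: [0.5183, 0.0526, 0.0255]
tool_rot: [1.0, 0.001, -0.002, -0.0]
force: [-0.6, -0.4, 0.2]
finger_gap: 0.449
gripper_force: 0.0
t: 8.75
tcp_pos: [0.5202, 0.053, 0.0286]
tool_rot: [1.0, 0.002, 0.001, 0.0]
force: [1.0, -3.2, -7.9]
finger_gap: 0.158
gripper_force: 33.8
```

View pics/w3.png

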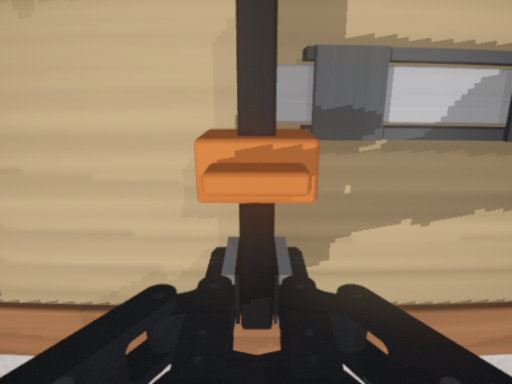

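The pads hold the bar near (258,290), clear of the lever. I'll pull about 91 mm along +y.

```bash
python3 -m crank '0 -.15 0 0 0 0;0 -.23 0 0 0 0;0 -.25 0 0 0 0;0 -.25 0 0 0 0;0 -.25 0 0 0 0'
python3 -m crank '0 -.25 0 0 0 0;0 -.25 0 0 0 0;0 -.25 0 0 0 0;0 -.25 0 0 0 0;0 -.15 0 0 0 0'
python3 -m crank '0 0 0 0 0 0;0 0 0 0 0 0;0 0 0 0 0 0;0 0 0 0 0 0;0 0 0 0 0 0'
python3 -c "
from h import *
s=snapshot('wrist');save(s,'w4');t=snapshot('top');np.save('t4.npy',t,allow_pickle=True)
P=cloud(s);z=P[...,2];m=(P[...,0]>.61)&(abs(z-.053)<.004)
print(m.sum(), s['image'].shape)"
```

```text
t: 9.3
tcp_pos: [0.52, 0.0996, 0.0285]
tool_rot: [1.0, 0.002, 0.001, 0.0]
force: [1.7, -5.0, -3.6]
finger_gap: 0.156
gripper_force: 34.5
t: 9.8
tcp_pos: [0.5197, 0.1456, 0.0285]
tool_rot: [1.0, 0.002, 0.0, 0.0]
force: [0.6, -5.4, -0.4]
finger_gap: 0.155
gripper_force: 34.9
t: 10.3
tcp_pos: [0.5197, 0.1443, 0.0284]
tool_rot: [1.0, 0.002, 0.0, 0.0]
force: [0.9, -3.7, 3.1]
finger_gap: 0.156
gripper_force: 35.4
1933 (384, 512, 3)
```

View pics/w4.png

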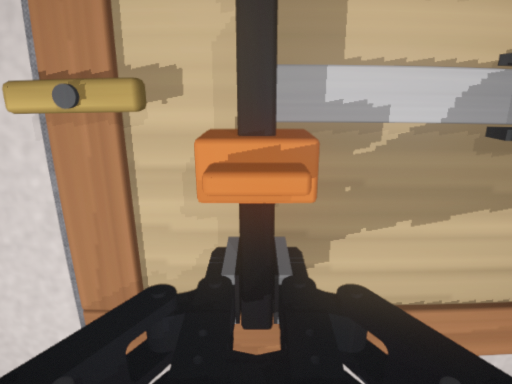

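```bash
python3 -m crank '0 0 0 0 0 0;0 -.015 0 0 0 0;.2 0 0 0 0 0;.2 0 0 0 0 0;.2 0 0 0 0 0' -0.64 20
python3 -m crank '.15 0 0 0 0 0;.15 0 0 0 0 0;.15 0 0 0 0 0;.1 0 0 0 0 0;0 0 0 0 0 0'
python3 -c "
from h import *
s=snapshot('wrist');save(s,'w5')"
```

```text
t: 10.9
tcp_pos: [0.5398, 0.1451, 0.0271]
tool_rot: [1.0, 0.002, -0.004, 0.0]
force: [-3.3, -5.1, 0.8]
finger_gap: 0.179
gripper_force: 2.2
t: 11.4
tcp_pos: [0.5615, 0.1451, 0.0268]
tool_rot: [1.0, 0.002, -0.005, 0.0]
force: [-4.0, -4.4, 1.0]
finger_gap: 0.18
gripper_force: 3.0
```

View pics/w5.png

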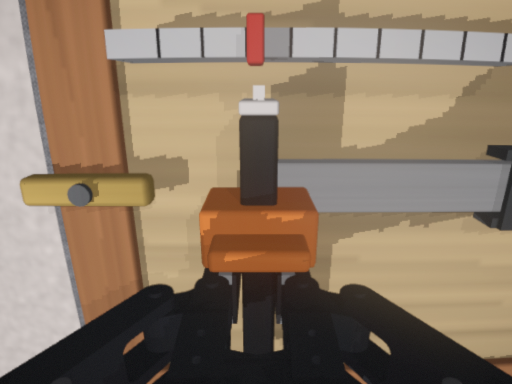

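```bash
python3 -m crank '.12 0 0 0 0 0;.12 0 0 0 0 0;.12 0 0 0 0 0;.08 0 0 0 0 0;0 0 0 0 0 0'
cat > meas.py <<'E'
from h import *
import sys
s=snapshot('wrist');save(s,sys.argv[1]);h=cv2.cvtColor(s["image"],cv2.COLOR_RGB2HSV);H,S,V=[h[...,i].astype(int) for i in range(3)]
P=cloud(s);z=P[...,2]
for n,m in dict(red=((H<5)|(H>174))&(S>150)&(z>.048)&(P[...,0]>.63),white=(S<60)&(V>110)&(z>.046)&(abs(P[...,0]-.635)<.008),orange=(H>3)&(H<17)&(S>180)&(abs(z-.06)<.005)&(P[...,0]>.5),fin=(H>3)&(H<17)&(S>180)&(z>.07)).items():
    v,u=np.nonzero(m)
    if len(u): q=P[m];print(n,len(u),"px u",u.min(),u.max(),u.mean().round(2),"v",v.min(),v.max(),"xy mean",q.mean(0).round(4),"xr",q[:,0].min().round(4),q[:,0].max().round(4),"ymid",((q[:,1].min()+q[:,1].max())/2).round(4))
st=telemetry.sense();print(st["force"],st["tcp_pos"],st["finger_gap"])
E
python3 meas.py w6
```

```text
t: 11.95
tcp_pos: [0.5717, 0.1452, 0.0266]
tool_rot: [1.0, 0.002, -0.012, 0.001]
force: [-14.4, -5.3, 10.1]
finger_gap: 0.176
gripper_force: 10.5
red 768 px u 247 263 254.73 v 47 94 xy mean [0.6547 0.1461 0.0516] xr 0.647 0.6621 ymid 0.146
white 810 px u 239 278 258.54 v 116 145 xy mean [0.6335 0.1447 0.0527] xr 0.6286 0.6397 ymid 0.1447
orange 2470 px u 201 313 244.3 v 207 268 xy mean [0.6007 0.1497 0.0598] xr 0.5829 0.6073 ymid 0.1449
fin 2556 px u 207 310 255.75 v 211 274 xy mean [0.5965 0.1456 0.0755] xr 0.5904 0.6507 ymid 0.1446
[-15.50647369  -4.64595547   9.72028872] [0.57167416 0.14515338 0.0266143 ] 0.17887292467468419
```

View pics/w6.png

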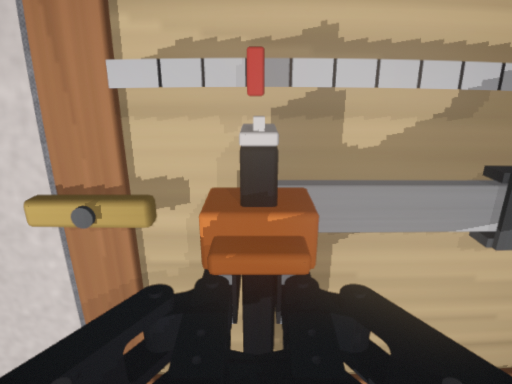

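The lever sits over the leg (x 583–607 mm, centre 595) with about 15 N at the stop. The pointer (column 259) is about 1.3 mm short of the mark (column 255). I'll re-pinch and trim.

```bash
python3 -m crank '0 0 0 0 0 0;0 0 0 0 0 0;0 0 0 0 0 0;0 -.02 0 0 0 0;0 -.015 0 0 0 0' -1 40
python3 -m crank '0 0 0 0 0 0;0 0 0 0 0 0;0 0 0 0 0 0;0 0 0 0 0 0;0 0 0 0 0 0'
python3 meas.py w7
```

```text
t: 12.5
tcp_pos: [0.5717, 0.1465, 0.0267]
tool_rot: [1.0, 0.002, -0.012, 0.001]
force: [-14.5, -5.5, 10.3]
finger_gap: 0.157
gripper_force: 44.8
t: 13.0
tcp_pos: [0.5717, 0.1466, 0.0267]
tool_rot: [1.0, 0.002, -0.012, 0.001]
force: [-15.4, -5.2, 10.2]
finger_gap: 0.155
gripper_force: 44.8
red 758 px u 251 267 258.89 v 47 94 xy mean [0.6548 0.1461 0.0519] xr 0.647 0.6621 ymid 0.1461
white 817 px u 237 276 256.53 v 116 145 xy mean [0.6334 0.1468 0.0527] xr 0.6285 0.6397 ymid 0.1468
orange 2529 px u 199 311 242.28 v 207 267 xy mean [0.6009 0.1519 0.0598] xr 0.584 0.6072 ymid 0.1471
fin 2571 px u 203 308 253.61 v 213 274 xy mean [0.5965 0.1477 0.0753] xr 0.5905 0.6506 ymid 0.1468
[-14.9679574   -4.39584531  10.13267252] [0.57166921 0.14659159 0.02669772] 0.15649310623610613
```

```bash
python3 -m crank '0 .018 0 0 0 0;0 0 0 0 0 0;0 0 0 0 0 0;0 0 0 0 0 0;0 0 0 0 0 0'
python3 meas.py w8
```

```text
t: 13.55
tcp_pos: [0.5717, 0.1459, 0.0267]
tool_rot: [1.0, 0.002, -0.012, 0.001]
force: [-14.0, -4.4, 11.0]
finger_gap: 0.155
gripper_force: 44.8
red 758 px u 249 265 256.79 v 47 94 xy mean [0.6547 0.1461 0.0519] xr 0.647 0.6622 ymid 0.146
white 816 px u 237 276 256.51 v 116 145 xy mean [0.6334 0.1461 0.0527] xr 0.6286 0.6396 ymid 0.1461
orange 2533 px u 198 311 243.14 v 208 267 xy mean [0.6009 0.1509 0.0598] xr 0.5837 0.6074 ymid 0.1463
fin 2577 px u 205 308 253.8 v 212 274 xy mean [0.5965 0.1469 0.0753] xr 0.5903 0.6506 ymid 0.146
[-14.80556903  -4.51776028  10.67304775] [0.57167783 0.1458851  0.02669285] 0.16002905265714734
```

View pics/w8.png

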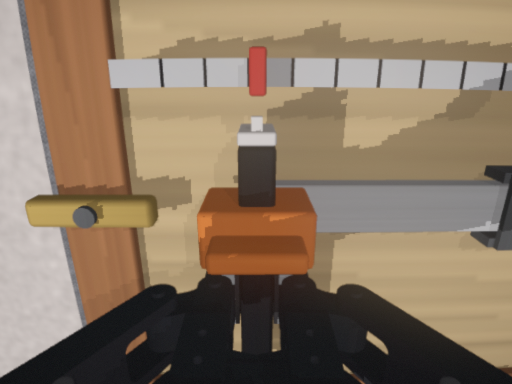

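The pointer (column 256.5) now lines up with the mark (256.8), both at y = 0.1461. The lever is home and the bar is pinched.

```bash
python3 -c "
from station import manip
print(manip.sign_off())"
```

```text
the job is handed in; nothing more can be done
None
```

The job is handed in at about 13.6 s: the turnbutton is fully closed, the pointer is level with the red mark, the cam lever is home, and the gripper is still holding the crossbar; the clock, plant and tin were not touched.

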